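# Lay a dismantled phone's parts out in the parts tray

## Robot

A 6-joint arm with a two-finger parallel gripper is mounted at the origin on the work surface. World frame = base frame: x ahead of the robot, y to its left, z up, the work surface at z = 0. Lengths are in mm, angles in rad, forces in N, time in s.
With the tool pointing down it reaches from about 275 to 850 mm from the base axis. Payload 5.2 kg.
Tool frame: the origin (TCP) lies midway between the tips of the shut fingers; the grasp point (between the pads) lies 19 mm behind it (r.hold_point_z is the z of the grasp point in the tool frame, in mm); z points along the fingers, y is the line along which they close (so a half turn about z gives the same grasp; the last joint's range is limited). The gripper opens to 85 mm and grips with 20 to 120 N. Pads are 22 mm wide; open, the fingers measure 114 mm over their backs; the gripper's body (76 mm by 85 mm) begins 54 mm behind the grasp point. The pads swing forward as they close: fully open they stand 13 mm farther back than shut.
Start: joints at [0.945, 0.259, 1.535, -0, 1.348, -0.203], TCP at [225.653, 501.583, 231.31] pointing down, gripper open.
Joint ranges: [-3.14, 3.14], [-0.91, 2.08], [0.19, 2.58], [-1.22, 4.36], [0.22, 2.71], [-3.12, 3.12]. Speed limits (rad/s): [2.57, 2.57, 3.14, 3.14, 3.14, 3.14].

## Interface

Orientations are given as a 3x3 rotation matrix whose columns are the frame's x, y, z axes.
In Python, from workcell import r gives the robot as it stands.
- The arm moves only by the tool apply_moves, never from a script. Its argument "commands" is a list of rows, each an object of numbers: "gripper": the opening, from 0 (shut) to 1 (fully open); "x", "y", "z": the shift along the tool's x, y, z in mm; "rx", "ry", "rz": the turn, a rotation vector about the tool's x, y, z in degrees. A call has 1 to 12 rows; each row is the pose to reach, as a shift and turn from the pose commanded when the call began, along the tool's axes at that moment; what a row does not reach only later rows make up. A row lasts 1/12 s, in which the tool goes at most 41.7 mm and 7.16 degrees, less where a joint would pass 70% of its speed; a pose out of reach is approached as far as the arm can. A call with a gripper value outside its range is refused whole. The fingers move at their own pace and stop on an object; "force" is the grip in N (left out, the last holds). Time passes only in rows, so rows that repeat a pose let the fingers close. It gives the time, the measured TCP pose, the force, the opening and the grip force at its end, in the units of the state.
- r.observe(): the state, without advancing time (a new reading comes with each control period).
- r.get_image(name): name is "scene" or "top" or "wrist"; returns a dict with "color" (480x640x3 uint8, red, green, blue), "intrinsics" (3x3 intrinsics, pixels), "R" (3x3) and "t" (3): a world point X has camera coordinates R X + t. Camera axes: x right, y down, z forward; pixel columns grow to the right and rows downward; lengths in mm; the calibration is good to about 2 mm. A picture is of the moment at which its call begins. There is no depth.
- r.close_job(): hands the job in; it is judged then, once.
The state is a dict: "time": time; "joint_positions": joint angles; "qd": joint speeds; "joint_torque": joint torques, N m; "ee_pos": TCP position; "tool_rot": TCP orientation; "ft_force": force on the tool from outside, world axes, zero at the start; "ft_torque": the same for the moment, N m; "opening": finger opening in mm; "grip_force": force on a finger pad.
Only numpy, scipy, OpenCV 4.12 (cv2) and the standard library are available. Lean on these libraries where they do the work, as an engineer would, in place of code of your own. Each camera call takes 0.05 s, during which the arm holds its last target. There are 200 camera calls.

## Task

Gather this phone's four parts from the work mat into the parts tray: the long battery, the square camera block, the round loudspeaker and the charging-port module, each laid flat, face up, centred on and in line with its own silhouette in the tray. Set the parts down, do not drop them, and leave the short battery and the narrow camera block, which belong to another phone, where they lie.

Things in the scene. Friction and masses are not known exactly. Their poses are not given: they have to be found in the camera images.
- battery_c (a point): the long battery: flat black pack with silver foil on its top and a narrow copper strip across one end, 82 x 38 x 11 mm, 55 g. Lies flat and face up on a 2 mm thick mat. The point is its centre, 5.5 mm above its underside; x along its 82 mm length (copper end at +x), z up
- camera_c (a point): the square camera block: bare metal, 30 x 30 x 14 mm, with four small lenses in a square on its top, 30 g. Lies flat and face up on a 2 mm thick mat. The point is its centre, 7 mm above its underside; x and y along its sides, z up
- speaker_c (a point): the round loudspeaker: black disc with a steel rim and dark mesh on top, diameter 36 mm, 12 mm high, 30 g. Lies flat and face up on a 2 mm thick mat. The point is its centre, 6 mm above its underside; z up
- board_c (a point): the charging-port module: a narrow bar with a green circuit board on top, steel socket at its +x end, 64 x 22 x 10 mm, 20 g. Lies flat and face up on a 2 mm thick mat. The point is its centre, 5 mm above its underside; x along its 64 mm length, z up
- short_battery_c (a point): the short battery: same make as the long one but only 54 x 38 x 11 mm. It belongs to another phone: leave it where it lies. The point is its centre, 5.5 mm above its underside; x along its length, z up
- narrow_camera_c (a point): the narrow camera block: as the square one but 30 x 16 x 14 mm with only two lenses in a line. It belongs to another phone: leave it where it lies. The point is its centre, 7 mm above its underside; x along its length, z up
- rest_battery_c (a point): flat grey insert, 100 x 72 x 5 mm, with the flush black silhouette of the long battery (a 90 x 46 mm rectangle, its long side along x). One of four, in two rows of two (104 mm apart along x, 76 mm along y), in a fixed aluminium tray 240 x 188 mm with a 10 mm high rim; which is where varies. The point is the silhouette's centre on the insert's top face, 8 mm above the table; x along the insert's long side, z up
- rest_camera_c (a point): flat grey insert, 100 x 72 x 5 mm, with the flush black silhouette of the square camera block (a 38 x 38 mm square). One of four, in two rows of two (104 mm apart along x, 76 mm along y), in a fixed aluminium tray 240 x 188 mm with a 10 mm high rim; which is where varies. The point is the silhouette's centre on the insert's top face, 8 mm above the table; x along the insert's long side, z up
- rest_speaker_c (a point): flat grey insert, 100 x 72 x 5 mm, with the flush black silhouette of the loudspeaker (a disc of 44 mm diameter). One of four, in two rows of two (104 mm apart along x, 76 mm along y), in a fixed aluminium tray 240 x 188 mm with a 10 mm high rim; which is where varies. The point is the silhouette's centre on the insert's top face, 8 mm above the table; x along the insert's long side, z up
- rest_board_c (a point): flat grey insert, 100 x 72 x 5 mm, with the flush black silhouette of the charging-port module (a 72 x 30 mm rectangle, its long side along x). One of four, in two rows of two (104 mm apart along x, 76 mm along y), in a fixed aluminium tray 240 x 188 mm with a 10 mm high rim; which is where varies. The point is the silhouette's centre on the insert's top face, 8 mm above the table; x along the insert's long side, z up
Not all that is in view belongs to the job. What is shaped like the part that bears rest_speaker_c but green is not meant.

How it is judged (in metres and radians):
At the end, for the whole second after the job is handed in: Each part rests flat, face up (0.15 rad) on its own silhouette, centre within 12 mm of it (4 mm in height); battery and module lengthwise, camera sides (any quarter turn), within 0.22 rad of the silhouette's; short battery and narrow camera within 20 mm of their starts (horizontal distance between battery_c and rest_battery_c below 0.012 m and z of battery_c in the frame of rest_battery_c between 0.0015 and 0.0095 m and angle between each of battery_c, camera_c, speaker_c, board_c's own z axis and vertical below 0.15 rad and linear speed of each of battery, camera, speaker, board below 0.02 m/s and angle between the x axis of battery_c and the x axis of rest_battery_c, either way round below 0.22 rad and horizontal distance between camera_c and rest_camera_c below 0.012 m and z of camera_c in the frame of rest_camera_c between 0.003 and 0.011 m and (angle between the x axis of camera_c and the x axis of rest_camera_c, either way round below 0.22 rad or angle between the x axis of camera_c and the y axis of rest_camera_c, either way round below 0.22 rad) and horizontal distance between speaker_c and rest_speaker_c below 0.012 m and z of speaker_c in the frame of rest_speaker_c between 0.002 and 0.01 m and horizontal distance between board_c and rest_board_c below 0.012 m and z of board_c in the frame of rest_board_c between 0.001 and 0.009 m and angle between the x axis of board_c and the x axis of rest_board_c, either way round below 0.22 rad and distance of each of short_battery_c, narrow_camera_c from where it was at the start of the episode below 0.02 m); the robot touches nothing.
It fails at once if one of the four parts falls instead of being set down (more than about 25 mm of free fall) ((linear speed of battery above 0.7 m/s and contact force between battery and the fingers below 0.01 N) or (linear speed of camera above 0.7 m/s and contact force between camera and the fingers below 0.01 N) or (linear speed of speaker above 0.7 m/s and contact force between speaker and the fingers below 0.01 N) or (linear speed of board above 0.7 m/s and contact force between board and the fingers below 0.01 N)).
It fails at once if the short battery, which belongs to another phone, is moved by more than 20 mm (distance of short_battery_c from where it was at the start of the episode above 0.02 m).
It fails at once if the narrow camera block, which belongs to another phone, is moved by more than 20 mm (distance of narrow_camera_c from where it was at the start of the episode above 0.02 m).
It also fails if it takes over 99 s, if anything falls off the work surface, if the arm or the gripper's body presses on something with over 40 N, if the wrist force passes 120 N, or if a joint passes its speed limit or range.

## Working session

There is one attempt and no reset: what is moved stays moved. The work goes in short steps, Python scripts to look and compute and a tool call to move; the robot and the scene stay as the last step left them, time stands still between calls to the robot, and variables do not carry over. Pictures are saved under pics/ and viewed, at most 14 in all, crops included, and the job is handed in when it is done.

Besides the shell and the picture viewer there is one more tool, called after "Call:" as name(argument=value, ...), one argument or row to a line, values as JSON. apply_moves: Moves the arm, as the interface text tells. Its arguments: {"type":"object","properties":{"commands":{"type":"array","items":{"type":"object","properties":{"gripper":{"type":"number"},"x":{"type":"number"},"y":{"type":"number"},"z":{"type":"number"},"rx":{"type":"number"},"ry":{"type":"number"},"rz":{"type":"number"}}}},"force":{"type":"number"}},"required":["commands"]}

```bash
mkdir -p pics
python3 - <<'E'
from workcell import r
import cv2,numpy as np
for n in ("top","scene"):
    d=r.get_image(n); cv2.imwrite(f"pics/{n}0.png",d["color"][:,:,::-1]); np.savez(f"{n}0.npz",**d)
    print(n,d["intrinsics"].tolist(),d["R"].round(3).tolist(),d["t"].round(1).tolist())
s=r.observe();print(s["ee_pos"],s["tool_rot"],s["opening"],s["time"],r.hold_point_z)
E
```

```text
top [[538.0702673649397, 0.0, 316.55648401168514], [0.0, 538.0702673649397, 239.72373008470396], [0.0, 0.0, 1.0]] [[-0.026, -1.0, 0.005], [-0.975, 0.024, -0.222], [0.222, -0.01, -0.975]] [-93.7, 435.8, 984.5]
scene [[560.7186032463077, 0.0, 313.26278109520155], [0.0, 560.7186032463077, 244.68260267044514], [0.0, 0.0, 1.0]] [[-0.904, 0.428, 0.021], [0.278, 0.623, -0.731], [-0.326, -0.655, -0.682]] [448.7, -20.7, 1196.2]
[225.36841387 501.18094179 230.55126558] [[-9.11937095e-01  4.10328806e-01 -1.00294181e-03]
 [ 4.10329876e-01  9.11936157e-01 -1.35569671e-03]
 [ 3.58337488e-04 -1.64784711e-03 -9.99998578e-01]] 85.4573783721906 0.1 -18.700000000000003
```

View pics/top0.png

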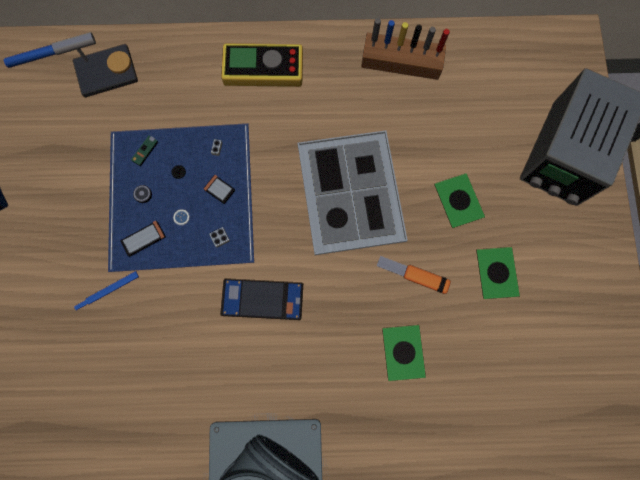

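View pics/scene0.png

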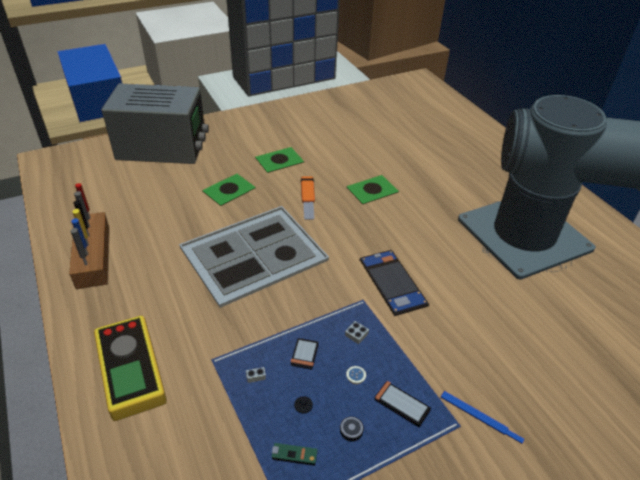

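Top view: long battery (142,238), short battery (219,188). Square camera (219,237), narrow camera (216,147). Round candidates are the rimmed disc (142,194), small black disc (178,172) and white ring (181,217). Module (145,150). Tray silhouettes: battery (329,170), camera (366,164), speaker (337,217), board (374,212). The green plates at (459,200), (498,272) and (404,352) are decoys. Next, a close crop to check these choices, and the measurements.

```bash
cat > h.py <<'E'
import numpy as np,cv2
def world(d,uv,z):
    K,R,t=d["intrinsics"],d["R"],d["t"]
    c=-R.T@t; v=R.T@np.linalg.inv(K)@np.array([uv[0],uv[1],1.]); return c+v*(z-c[2])/v[2]
def rel(s,p,yaw=None):
    """shift in tool axes to reach world p"""
    return (s["tool_rot"].T@(np.array(p)-s["ee_pos"])).round(1)
E
python3 - <<'E'
from h import *
d=dict(np.load("top0.npz")); im=d["color"][:,:,::-1]
a=cv2.resize(im[120:275,105:260],None,fx=3.8,fy=3.8,interpolation=cv2.INTER_CUBIC)
cv2.imwrite("pics/c1.png",a)
for n,uv,z in [("bat",(142,238),13),("cam",(219,237),16),("spk",(142,194),14),("brd",(145,150),12),("sb",(219,188),13),("nc",(216,147),16),
 ("disc",(178,172),5),("ring",(181,217),5)]: print(n,world(d,uv,z).round(0))
g=cv2.cvtColor(im,cv2.COLOR_BGR2GRAY)
m=np.zeros_like(g); m[140:245,305:400]=(g[140:245,305:400]<55)*255
cs,_=cv2.findContours(m,cv2.RETR_EXTERNAL,cv2.CHAIN_APPROX_NONE)
for c in cs:
    if cv2.contourArea(c)<80: continue
    w=np.array([world(d,p[0],8)[:2] for p in c],np.float32); print(cv2.minAreaRect(w))
E
```

```text
bat [454. 242.  13.]
cam [451.  88.  16.]
spk [545. 246.  14.]
brd [641. 245.  12.]
sb [554.  90.  13.]
nc [642.  97.  16.]
disc [594. 177.   5.]
ring [497. 168.   5.]
((487.7431945800781, -146.5935516357422), (42.45063018798828, 39.71182632446289), 88.58206939697266)
((496.7266845703125, -222.08056640625), (70.68624114990234, 29.228803634643555), 7.286489486694336)
((599.8865966796875, -209.2008056640625), (37.30593490600586, 37.0207405090332), 7.153059959411621)
((590.8512573242188, -133.78466796875), (89.15950012207031, 45.27063751220703), 7.103024482727051)
```

View pics/c1.png

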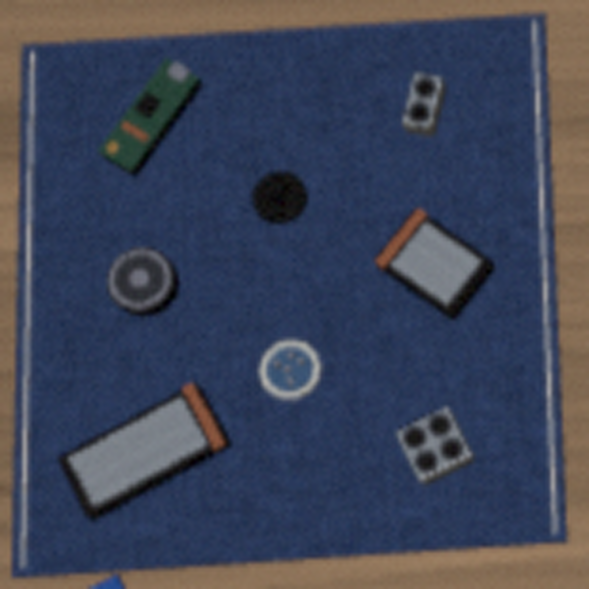

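The crop confirms the choices: the rimmed disc at crop (142,280) is the speaker; the mesh disc (280,197) and white ring (290,369) are flat stickers or other items. The long battery is at bottom left and the four-lens camera at bottom right. Next I compute the poses from the corners.

Run:
```python
from h import *
from workcell import r
d=dict(np.load("top0.npz"));s=r.observe()
print("cam",(-d["R"].T@d["t"]).round())
cr={"bat":([(62,460),(188,383),(226,445),(93,515)],13),"brd":([(170,60),(200,80),(135,173),(104,153)],12),"cam":([(397,432),(447,407),(473,458),(428,482)],16),
"spk":([(108,280),(175,280),(142,247),(142,313)],14)}
y=s["tool_rot"][:,1]; a0=np.degrees(np.arctan2(y[1],y[0]))
for n,(c,z) in cr.items():
    w=np.array([world(d,(105+(p[0]+.5)/3.8-.5,120+(p[1]+.5)/3.8-.5),z)[:2] for p in c],np.float32)
    R=cv2.minAreaRect(w); print(n,R,w.mean(0).round(1))
print("closing dir",a0)
```

```text
cam [ 204.  -94. 1057.]
bat ((452.0674133300781, 240.99342346191406), (40.17537307739258, 76.23309326171875), 31.913156509399414) [453.3 241.5]
brd ((640.3081665039062, 244.91778564453125), (20.967269897460938, 63.73747253417969), 57.934730529785156) [640.2 245. ]
cam ((451.5102233886719, 88.09066772460938), (31.72319984436035, 28.956207275390625), 26.579370498657227) [451.9  87.5]
spk ((546.4869384765625, 245.7504425048828), (27.1571044921875, 24.947460174560547), 45.19731903076172) [546.5 245.9]
closing dir 65.7744734181873
```

Call:
apply_moves(
  commands=[
    {"x": -314, "y": -144, "z": 90, "rz": 34, "gripper": 0.7},
    {"x": -314, "y": -144, "z": 90, "rz": 34, "gripper": 0.7},
    {"x": -314, "y": -144, "z": 90, "rz": 34, "gripper": 0.7},
    {"x": -314, "y": -144, "z": 90, "rz": 34, "gripper": 0.7},
    {"x": -314, "y": -144, "z": 90, "rz": 34, "gripper": 0.7},
    {"x": -314, "y": -144, "z": 90, "rz": 34, "gripper": 0.7},
    {"x": -314, "y": -144, "z": 90, "rz": 34, "gripper": 0.7},
    {"x": -314, "y": -144, "z": 90, "rz": 34, "gripper": 0.7},
    {"x": -314, "y": -144, "z": 90, "rz": 34, "gripper": 0.7},
    {"x": -314, "y": -144, "z": 90, "rz": 34, "gripper": 0.7},
    {"x": -314, "y": -144, "z": 90, "rz": 34, "gripper": 0.7},
    {"x": -314, "y": -144, "z": 90, "rz": 34, "gripper": 0.7},
  ],
)

```text
invalid input at $.commands[0]: expected keys gripper, x, y, z, rx, ry, rz
```

```bash
cat > look.py <<'E'
import sys
from h import *
from workcell import r
d=r.get_image("wrist"); np.savez(sys.argv[1]+".npz",**d); im=d["color"][:,:,::-1].copy()
cv2.imwrite(f"pics/{sys.argv[1]}.png",im); s=r.observe()
y=s["tool_rot"][:,1]
print(s["ee_pos"].round(1),"close dir",np.degrees(np.arctan2(y[1],y[0])).round(1),"open",round(s["opening"],1),"t",s["time"],"F",s["ft_force"].round(1),"q",s["joint_positions"].round(2))
E
python3 look.py w1
```

```text
[225.4 501.3 230.7] close dir 65.8 open 85.8 t 0.15 F [-0.2 -0.6 -0.6] q [ 0.95  0.26  1.54  0.    1.35 -0.2 ]
```

View pics/w1.png

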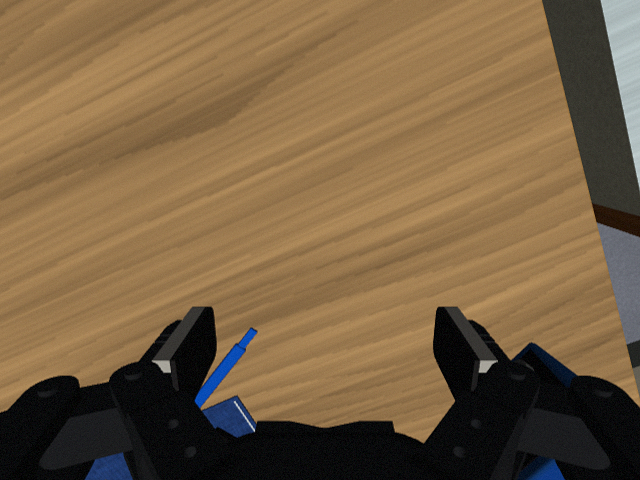

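The move was refused because every key must be present. The picture is from the start pose: wood, with the fingers at about (190,340) and (460,340).

Call:
apply_moves(
  commands=[
    {"x": -314, "y": -144, "z": 90, "rx": 0, "ry": 0, "rz": 34, "gripper": 0.7},
    {"x": -314, "y": -144, "z": 90, "rx": 0, "ry": 0, "rz": 34, "gripper": 0.7},
    {"x": -314, "y": -144, "z": 90, "rx": 0, "ry": 0, "rz": 34, "gripper": 0.7},
    {"x": -314, "y": -144, "z": 90, "rx": 0, "ry": 0, "rz": 34, "gripper": 0.7},
    {"x": -314, "y": -144, "z": 90, "rx": 0, "ry": 0, "rz": 34, "gripper": 0.7},
    {"x": -314, "y": -144, "z": 90, "rx": 0, "ry": 0, "rz": 34, "gripper": 0.7},
    {"x": -314, "y": -144, "z": 90, "rx": 0, "ry": 0, "rz": 34, "gripper": 0.7},
    {"x": -314, "y": -144, "z": 90, "rx": 0, "ry": 0, "rz": 34, "gripper": 0.7},
    {"x": -314, "y": -144, "z": 90, "rx": 0, "ry": 0, "rz": 34, "gripper": 0.7},
    {"x": -314, "y": -144, "z": 90, "rx": 0, "ry": 0, "rz": 34, "gripper": 0.7},
    {"x": -314, "y": -144, "z": 90, "rx": 0, "ry": 0, "rz": 34, "gripper": 0.7},
    {"x": -314, "y": -144, "z": 90, "rx": 0, "ry": 0, "rz": 34, "gripper": 0.7},
  ],
)

```text
time: 1.15
ee_pos: [452.4, 241.7, 141.2]
tool_rot: [[-0.526, 0.85, -0.001], [0.85, 0.526, 0.0], [0.001, -0.001, -1.0]]
ft_force: [-0.8, 0.3, -0.2]
opening: 59.7
grip_force: 0.0
```

```bash
python3 look.py w2
```

```text
[452.2 242.2 141.4] close dir 31.8 open 59.7 t 1.2 F [-0.8 -0.2 -0.6] q [ 0.27  0.27  1.75  0.    1.12 -0.28]
```

View pics/w2.png

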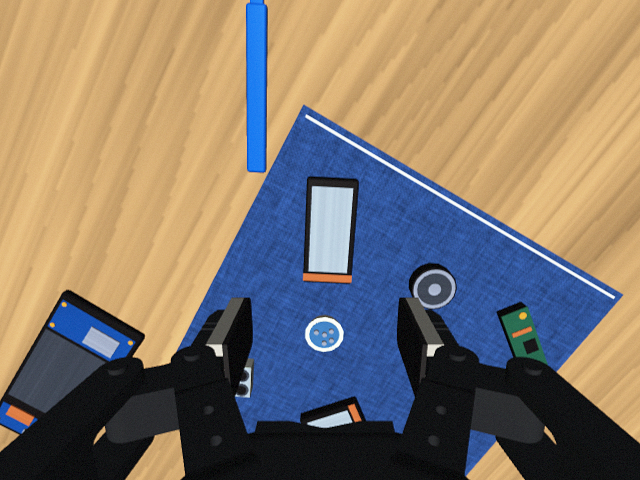

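Wrist view: battery corners (308,178), (358,180), (351,282), (303,281); speaker at (435,288).

Run:
```python
from h import *
d=dict(np.load("w2.npz"))
w=np.array([world(d,p,13)[:2] for p in [(308,178),(358,180),(351,282),(303,281)]],np.float32)
print(cv2.minAreaRect(w),w.mean(0)); print("spk",world(d,(434.5,288.5),14).round(1))
K=d["intrinsics"]
for z in (141.4,13): 
    q=K@(d["R"]@np.array([452.2,242.2,z])+d["t"]); print(q[:2]/q[2])
```

```text
((456.0329895019531, 244.53811645507812), (37.41700744628906, 79.98123931884766), 29.24127769470215) [456.27655 244.86673]
spk [549.6 249.5  14. ]
[322.04679751 313.83084238]
[323.38320508 232.52314883]
```

Call:
apply_moves(
  commands=[
    {"x": -1, "y": 3, "z": 40, "rx": 0, "ry": 0, "rz": 2, "gripper": 0.7},
    {"x": -1, "y": 3, "z": 80, "rx": 0, "ry": 0, "rz": 2, "gripper": 0.7},
    {"x": -1, "y": 3, "z": 110, "rx": 0, "ry": 0, "rz": 2, "gripper": 0.7},
    {"x": -1, "y": 3, "z": 125, "rx": 0, "ry": 0, "rz": 2, "gripper": 0.7},
    {"x": -1, "y": 3, "z": 135, "rx": 0, "ry": 0, "rz": 2, "gripper": 0.7},
    {"x": -1, "y": 3, "z": 136, "rx": 0, "ry": 0, "rz": 2, "gripper": 0.7},
    {"x": -1, "y": 3, "z": 136, "rx": 0, "ry": 0, "rz": 2, "gripper": 0.3},
    {"x": -1, "y": 3, "z": 136, "rx": 0, "ry": 0, "rz": 2, "gripper": 0.3},
    {"x": -1, "y": 3, "z": 136, "rx": 0, "ry": 0, "rz": 2, "gripper": 0.3},
    {"x": -1, "y": 3, "z": 136, "rx": 0, "ry": 0, "rz": 2, "gripper": 0.3},
    {"x": -1, "y": 3, "z": 136, "rx": 0, "ry": 0, "rz": 2, "gripper": 0.3},
    {"x": -1, "y": 3, "z": 136, "rx": 0, "ry": 0, "rz": 2, "gripper": 0.3},
  ],
  force=40,
)

```text
time: 2.2
ee_pos: [457.2, 242.8, 6.9]
tool_rot: [[-0.496, 0.868, 0.003], [0.868, 0.496, 0.001], [-0.0, 0.003, -1.0]]
ft_force: [-1.3, 1.4, 7.3]
opening: 36.7
grip_force: 40.7
```

Call:
apply_moves(
  commands=[
    {"x": 0, "y": 0, "z": -15, "rx": 0, "ry": 0, "rz": 0, "gripper": 0.3},
    {"x": 0, "y": 0, "z": -50, "rx": 0, "ry": 0, "rz": 0, "gripper": 0.3},
    {"x": -30, "y": -5, "z": -80, "rx": 0, "ry": 0, "rz": -6, "gripper": 0.3},
    {"x": -65, "y": -12, "z": -90, "rx": 0, "ry": 0, "rz": -13, "gripper": 0.3},
    {"x": -104, "y": -19, "z": -90, "rx": 0, "ry": 0, "rz": -20, "gripper": 0.3},
    {"x": -144, "y": -26, "z": -90, "rx": 0, "ry": 0, "rz": -27, "gripper": 0.3},
    {"x": -184, "y": -33, "z": -90, "rx": 0, "ry": 0, "rz": -34, "gripper": 0.3},
    {"x": -224, "y": -40, "z": -90, "rx": 0, "ry": 0, "rz": -41, "gripper": 0.3},
    {"x": -264, "y": -47, "z": -90, "rx": 0, "ry": 0, "rz": -48, "gripper": 0.3},
    {"x": -304, "y": -54, "z": -90, "rx": 0, "ry": 0, "rz": -55, "gripper": 0.3},
    {"x": -344, "y": -62, "z": -90, "rx": 0, "ry": 0, "rz": -62, "gripper": 0.3},
    {"x": -375, "y": -68, "z": -90, "rx": 0, "ry": 0, "rz": -67, "gripper": 0.3},
  ],
)

```text
time: 3.2
ee_pos: [582.1, -115.2, 95.8]
tool_rot: [[-0.994, -0.114, 0.001], [-0.114, 0.994, -0.0], [-0.001, -0.0, -1.0]]
ft_force: [1.3, 0.5, -1.0]
opening: 36.6
grip_force: 40.3
```

```bash
python3 look.py w3
```

```text
[ 585.6 -123.7   96.3] close dir 97.0 open 36.3 t 3.25 F [ 4.7 -6.7  1.2] q [-0.39  0.46  1.59 -0.    1.08 -2.08]
```

View pics/w3.png

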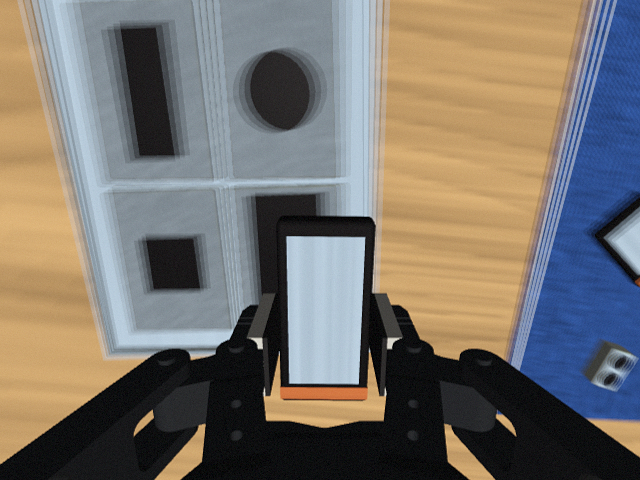

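The battery is held centred and in line. The picture is blurred by motion: speaker silhouette near (282,90), board (150,90), camera (173,262). I measure again at rest by contour.

```bash
python3 look.py w4
python3 - <<'E'
from h import *
d=dict(np.load("w4.npz")); g=cv2.cvtColor(d["color"],cv2.COLOR_RGB2GRAY)
m=(g<60).astype(np.uint8)*255; m[215:]=0 if False else m[215:]
cs,_=cv2.findContours(m,cv2.RETR_EXTERNAL,cv2.CHAIN_APPROX_NONE)
for c in cs:
    if cv2.contourArea(c)<800: continue
    w=np.array([world(d,p[0],8)[:2] for p in c],np.float32); print(cv2.boundingRect(c),[np.round(v,1) for v in cv2.minAreaRect(w)])
E
```

```text
[ 584.3 -120.1   96. ] close dir 96.2 open 36.4 t 3.3 F [ 0.1 -0.1 -1. ] q [-0.39  0.46  1.6  -0.    1.08 -2.07]
(161, 228, 63, 54) [array([ 601.7, -207.7]), array([36.5, 37.8]), np.float64(7.1)]
(610, 210, 30, 61) [array([559.6,  67.1]), array([41.1, 17.8]), np.float64(20.8)]
(270, 42, 75, 82) [array([ 489.9, -145. ]), array([42.6, 42.3]), np.float64(7.0)]
(140, 13, 66, 136) [array([ 499.1, -220. ]), array([71. , 29.5]), np.float64(6.8)]
(0, 0, 640, 480) [array([ 614.9, -127. ]), array([332. , 510.5]), np.float64(7.5)]
```

Call:
apply_moves(
  commands=[
    {"x": -6, "y": -13.5, "z": 20, "rx": 0, "ry": 0, "rz": -1, "gripper": 0.3},
    {"x": -6, "y": -13.5, "z": 45, "rx": 0, "ry": 0, "rz": -1, "gripper": 0.3},
    {"x": -6, "y": -13.5, "z": 65, "rx": 0, "ry": 0, "rz": -1, "gripper": 0.3},
    {"x": -6, "y": -13.5, "z": 75, "rx": 0, "ry": 0, "rz": -1, "gripper": 0.3},
    {"x": -6, "y": -13.5, "z": 80, "rx": 0, "ry": 0, "rz": -1, "gripper": 0.3},
    {"x": -6, "y": -13.5, "z": 82, "rx": 0, "ry": 0, "rz": -1, "gripper": 0.3},
    {"x": -6, "y": -13.5, "z": 82, "rx": 0, "ry": 0, "rz": -1, "gripper": 0.3},
  ],
)

```text
time: 3.88
ee_pos: [589.6, -125.7, 13.9]
tool_rot: [[-0.992, -0.125, 0.001], [-0.125, 0.992, -0.0], [-0.0, -0.0, -1.0]]
ft_force: [-0.5, 0.3, -1.1]
opening: 36.6
grip_force: 40.3
```

Call:
apply_moves(
  commands=[
    {"x": -1.5, "y": -4, "z": 0, "rx": 0, "ry": 0, "rz": 0, "gripper": 0.3},
    {"x": -1.5, "y": -7.5, "z": 0, "rx": 0, "ry": 0, "rz": 0, "gripper": 0.3},
    {"x": -1.5, "y": -7.5, "z": 1, "rx": 0, "ry": 0, "rz": 0, "gripper": 0.3},
    {"x": -1.5, "y": -7.5, "z": 1, "rx": 0, "ry": 0, "rz": 0, "gripper": 0.3},
  ],
)

```text
time: 4.22
ee_pos: [592.3, -133.8, 13.0]
tool_rot: [[-0.992, -0.125, 0.001], [-0.125, 0.992, -0.001], [-0.001, -0.001, -1.0]]
ft_force: [0.3, -1.3, 3.1]
opening: 36.5
grip_force: 40.6
```

Call:
apply_moves(
  commands=[
    {"x": 0, "y": 0, "z": 0, "rx": 0, "ry": 0, "rz": 0, "gripper": 0.6},
    {"x": 0, "y": 0, "z": 0, "rx": 0, "ry": 0, "rz": 0, "gripper": 0.6},
    {"x": 0, "y": 0, "z": 0, "rx": 0, "ry": 0, "rz": 0, "gripper": 0.6},
    {"x": 0, "y": 0, "z": -20, "rx": 0, "ry": 0, "rz": 0, "gripper": 0.6},
    {"x": 0, "y": 0, "z": -60, "rx": 0, "ry": 0, "rz": 0, "gripper": 0.6},
    {"x": 0, "y": 30, "z": -90, "rx": 0, "ry": 0, "rz": 0, "gripper": 0.7},
    {"x": -1, "y": 70, "z": -100, "rx": 0, "ry": 0, "rz": 0, "gripper": 0.7},
    {"x": -1, "y": 111, "z": -100, "rx": 0, "ry": 0, "rz": 0, "gripper": 0.7},
    {"x": -2, "y": 152, "z": -100, "rx": 0, "ry": 0, "rz": 0, "gripper": 0.7},
    {"x": -2, "y": 193, "z": -100, "rx": 0, "ry": 0, "rz": 0, "gripper": 0.7},
    {"x": -3, "y": 234, "z": -100, "rx": 0, "ry": 0, "rz": 0, "gripper": 0.7},
    {"x": -3, "y": 275, "z": -100, "rx": 0, "ry": 0, "rz": 0, "gripper": 0.7},
  ],
)

```text
time: 5.22
ee_pos: [559.8, 141.9, 112.6]
tool_rot: [[-0.992, -0.125, 0.001], [-0.125, 0.992, 0.0], [-0.001, 0.0, -1.0]]
ft_force: [0.5, 0.5, -0.8]
opening: 59.9
grip_force: 0.0
```

Call:
apply_moves(
  commands=[
    {"x": -1, "y": 40, "z": 0, "rx": 0, "ry": 0, "rz": 0, "gripper": 0.7},
    {"x": -1, "y": 80, "z": 0, "rx": 0, "ry": 0, "rz": 0, "gripper": 0.7},
    {"x": -1, "y": 100, "z": 0, "rx": 0, "ry": 0, "rz": 0, "gripper": 0.7},
    {"x": -1, "y": 108, "z": 0, "rx": 0, "ry": 0, "rz": 0, "gripper": 0.7},
    {"x": -1, "y": 108, "z": 0, "rx": 0, "ry": 0, "rz": 0, "gripper": 0.7},
  ],
)

```text
time: 5.63
ee_pos: [547.0, 249.2, 112.2]
tool_rot: [[-0.992, -0.128, -0.0], [-0.128, 0.992, 0.0], [0.0, 0.0, -1.0]]
ft_force: [0.1, 0.9, -0.0]
opening: 59.6
grip_force: 0.0
```

```bash
python3 look.py w5
python3 - <<'E'
import numpy as np,cv2
from workcell import r
cv2.imwrite("pics/top5.png",cv2.resize(r.get_image("top")["color"][100:300,80:420,::-1],None,fx=2.3,fy=2.3))
E
```

```text
[547.5 247.6 112.2] close dir 97.3 open 60.1 t 5.6833 F [-0.4 -0.6 -0.5] q [ 0.24  0.45  1.57 -0.    1.13 -1.46]
```

View pics/w5.png

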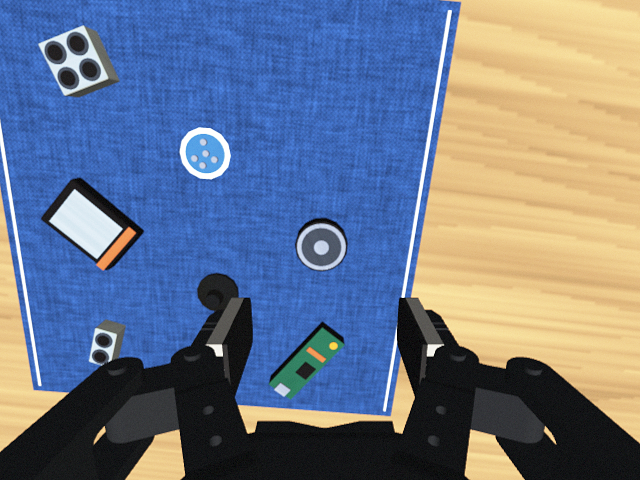

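View pics/top5.png

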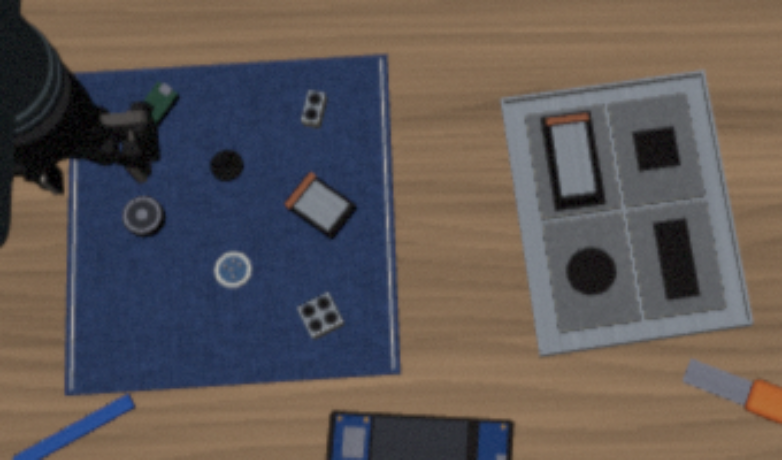

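The top view shows the battery on its silhouette. In the wrist view the speaker is at (321,246), with its top ring centre at (321,247).

Run:
```python
from h import *
d=dict(np.load("w5.npz"))
p=world(d,(321,247),14);print("spk",p,rel(dict(tool_rot=np.array([[-.992,-.127,0],[-.127,.992,0],[0,0,-1]]),ee_pos=np.array([547.3,248.2,112.2])),p))
w=np.array([world(d,q,12)[:2] for q in [(322,324),(343,340),(291,398),(270,383)]],np.float32);print("brd",cv2.minAreaRect(w))
w=np.array([world(d,q,16)[:2] for q in [(38,42),(84,27),(108,80),(65,96)]],np.float32);print("cam",cv2.minAreaRect(w))
```

```text
spk [549.92252358 248.41192794  14.        ] [-2.6 -0.1 98.2]
brd ((641.8113403320312, 248.6238555908203), (20.785400390625, 65.23967742919922), 59.0363655090332)
cam ((455.4754333496094, 91.91947937011719), (30.423097610473633, 28.739206314086914), 25.31944465637207)
```

Call:
apply_moves(
  commands=[
    {"x": -2, "y": 0, "z": 40, "rx": 0, "ry": 0, "rz": 0, "gripper": 0.7},
    {"x": -2, "y": 0, "z": 75, "rx": 0, "ry": 0, "rz": 0, "gripper": 0.7},
    {"x": -2, "y": 0, "z": 95, "rx": 0, "ry": 0, "rz": 0, "gripper": 0.7},
    {"x": -2, "y": 0, "z": 103, "rx": 0, "ry": 0, "rz": 0, "gripper": 0.7},
    {"x": -2, "y": 0, "z": 105, "rx": 0, "ry": 0, "rz": 0, "gripper": 0.7},
    {"x": -2, "y": 0, "z": 105, "rx": 0, "ry": 0, "rz": 0, "gripper": 0.3},
    {"x": -2, "y": 0, "z": 105, "rx": 0, "ry": 0, "rz": 0, "gripper": 0.3},
    {"x": -2, "y": 0, "z": 105, "rx": 0, "ry": 0, "rz": 0, "gripper": 0.3},
    {"x": -2, "y": 0, "z": 105, "rx": 0, "ry": 0, "rz": 0, "gripper": 0.3},
    {"x": -2, "y": 0, "z": 105, "rx": 0, "ry": 0, "rz": 0, "gripper": 0.3},
    {"x": -2, "y": 0, "z": 105, "rx": 0, "ry": 0, "rz": 0, "gripper": 0.3},
  ],
)

```text
time: 6.65
ee_pos: [551.4, 247.6, 9.3]
tool_rot: [[-0.992, -0.125, 0.004], [-0.125, 0.992, 0.0], [-0.004, -0.0, -1.0]]
ft_force: [0.2, -2.5, 6.6]
opening: 33.3
grip_force: 40.3
```

Call:
apply_moves(
  commands=[
    {"x": 0, "y": 0, "z": -12, "rx": 0, "ry": 0, "rz": 0, "gripper": 0.3},
    {"x": 0, "y": 0, "z": -45, "rx": 0, "ry": 0, "rz": 0, "gripper": 0.3},
    {"x": 6, "y": -22, "z": -75, "rx": 0, "ry": 0, "rz": 0, "gripper": 0.3},
    {"x": 16, "y": -60, "z": -85, "rx": 0, "ry": 0, "rz": 0, "gripper": 0.3},
    {"x": 27, "y": -98, "z": -85, "rx": 0, "ry": 0, "rz": 0, "gripper": 0.3},
    {"x": 38, "y": -136, "z": -85, "rx": 0, "ry": 0, "rz": 0, "gripper": 0.3},
    {"x": 49, "y": -174, "z": -85, "rx": 0, "ry": 0, "rz": 0, "gripper": 0.3},
    {"x": 60, "y": -212, "z": -85, "rx": 0, "ry": 0, "rz": 0, "gripper": 0.3},
    {"x": 71, "y": -250, "z": -85, "rx": 0, "ry": 0, "rz": 0, "gripper": 0.3},
    {"x": 82, "y": -288, "z": -85, "rx": 0, "ry": 0, "rz": 0, "gripper": 0.3},
    {"x": 93, "y": -326, "z": -85, "rx": 0, "ry": 0, "rz": 0, "gripper": 0.3},
    {"x": 104, "y": -360, "z": -85, "rx": 0, "ry": 0, "rz": 0, "gripper": 0.3},
  ],
)

```text
time: 7.65
ee_pos: [491.3, -124.6, 93.4]
tool_rot: [[-0.992, -0.125, 0.001], [-0.125, 0.992, -0.001], [-0.001, -0.001, -1.0]]
ft_force: [0.8, -0.1, -0.5]
opening: 32.7
grip_force: 39.9
```

Call:
apply_moves(
  commands=[
    {"x": 5, "y": -15, "z": 10, "rx": 0, "ry": 0, "rz": 0, "gripper": 0.3},
    {"x": 7, "y": -22, "z": 30, "rx": 0, "ry": 0, "rz": 0, "gripper": 0.3},
    {"x": 7, "y": -22, "z": 50, "rx": 0, "ry": 0, "rz": 0, "gripper": 0.3},
    {"x": 7, "y": -22, "z": 60, "rx": 0, "ry": 0, "rz": 0, "gripper": 0.3},
    {"x": 7, "y": -22, "z": 60, "rx": 0, "ry": 0, "rz": 0, "gripper": 0.3},
    {"x": 7, "y": -22, "z": 60, "rx": 0, "ry": 0, "rz": 0, "gripper": 0.3},
  ],
)

```text
time: 8.15
ee_pos: [487.3, -144.8, 32.5]
tool_rot: [[-0.992, -0.126, -0.001], [-0.126, 0.992, 0.001], [0.001, 0.001, -1.0]]
ft_force: [-0.3, -0.7, -0.6]
opening: 33.4
grip_force: 39.9
```

```bash
python3 look.py w6
```

```text
[ 487.9 -145.    33.1] close dir 97.2 open 33.3 t 8.2 F [-0.2  0.1  0.4] q [-0.51  0.41  1.87  0.    0.86 -2.21]
```

View pics/w6.png

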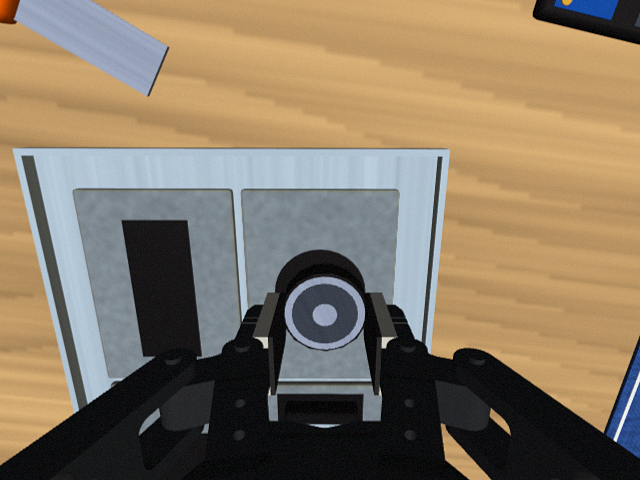

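The speaker is held centred at (324,313), above its silhouette. Now lower it.

Call:
apply_moves(
  commands=[
    {"x": -1, "y": 0, "z": 10, "rx": 0, "ry": 0, "rz": 0, "gripper": 0.3},
    {"x": -1, "y": 0, "z": 15, "rx": 0, "ry": 0, "rz": 0, "gripper": 0.3},
    {"x": -1, "y": 0, "z": 17, "rx": 0, "ry": 0, "rz": 0, "gripper": 0.3},
    {"x": -1, "y": 0, "z": 18, "rx": 0, "ry": 0, "rz": 0, "gripper": 0.3},
    {"x": -1, "y": 0, "z": 18, "rx": 0, "ry": 0, "rz": 0, "gripper": 0.3},
  ],
)

```text
time: 8.62
ee_pos: [488.5, -144.8, 15.2]
tool_rot: [[-0.992, -0.126, 0.0], [-0.126, 0.992, 0.0], [-0.0, 0.0, -1.0]]
ft_force: [-2.6, 2.4, 9.7]
opening: 32.9
grip_force: 41.1
```

Call:
apply_moves(
  commands=[
    {"x": 0, "y": 0, "z": -1, "rx": 0, "ry": 0, "rz": 0, "gripper": 0.6},
    {"x": 0, "y": 0, "z": -1, "rx": 0, "ry": 0, "rz": 0, "gripper": 0.6},
    {"x": 0, "y": 0, "z": -1, "rx": 0, "ry": 0, "rz": 0, "gripper": 0.6},
    {"x": 0, "y": 0, "z": -1, "rx": 0, "ry": 0, "rz": 0, "gripper": 0.6},
    {"x": 0, "y": 0, "z": -25, "rx": 0, "ry": 0, "rz": 0, "gripper": 0.6},
    {"x": 0, "y": 0, "z": -65, "rx": 0, "ry": 0, "rz": 0, "gripper": 0.6},
    {"x": 1, "y": 35, "z": -85, "rx": 0, "ry": 0, "rz": -6, "gripper": 0.6},
    {"x": 2, "y": 75, "z": -85, "rx": 0, "ry": 0, "rz": -12, "gripper": 0.6},
    {"x": 3, "y": 116, "z": -85, "rx": 0, "ry": 0, "rz": -19, "gripper": 0.6},
    {"x": 4, "y": 157, "z": -85, "rx": 0, "ry": 0, "rz": -19, "gripper": 0.6},
    {"x": 5, "y": 198, "z": -85, "rx": 0, "ry": 0, "rz": -19, "gripper": 0.6},
    {"x": 5, "y": 237, "z": -85, "rx": 0, "ry": 0, "rz": -19, "gripper": 0.6},
  ],
)

```text
time: 9.62
ee_pos: [452.9, 91.1, 99.4]
tool_rot: [[-0.898, -0.441, 0.0], [-0.441, 0.898, 0.0], [-0.0, 0.0, -1.0]]
ft_force: [0.6, 0.3, 0.2]
opening: 50.9
grip_force: 0.0
```

Call:
apply_moves(
  commands=[
    {"x": 0, "y": 0, "z": 0, "rx": 0, "ry": 0, "rz": 0, "gripper": 0.6},
    {"x": 0, "y": 0, "z": 0, "rx": 0, "ry": 0, "rz": 0, "gripper": 0.6},
    {"x": 0, "y": 0, "z": 0, "rx": 0, "ry": 0, "rz": 0, "gripper": 0.6},
  ],
)

```text
time: 9.87
ee_pos: [453.9, 89.2, 99.3]
tool_rot: [[-0.897, -0.443, 0.0], [-0.443, 0.897, -0.0], [0.0, -0.001, -1.0]]
ft_force: [-0.1, -0.2, -0.0]
opening: 51.3
grip_force: 0.0
```

```bash
python3 look.py w7
```

```text
[454.2  88.5  99.3] close dir 116.2 open 51.1 t 9.9167 F [0.4 0.5 0.1] q [-0.05  0.24  1.92 -0.    0.98 -2.08]
```

View pics/w7.png

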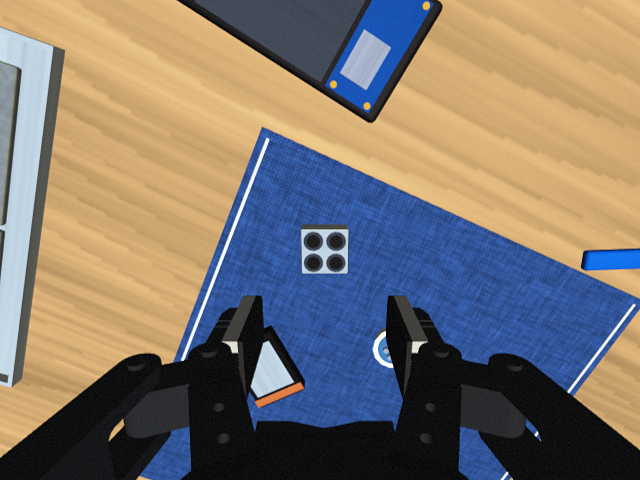

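The camera block is at (325,251), square to the fingers. Descend and grip.

Call:
apply_moves(
  commands=[
    {"x": 0, "y": 1, "z": 40, "rx": 0, "ry": 0, "rz": 0, "gripper": 0.6},
    {"x": 0, "y": 1, "z": 70, "rx": 0, "ry": 0, "rz": 0, "gripper": 0.6},
    {"x": 0, "y": 1, "z": 85, "rx": 0, "ry": 0, "rz": 0, "gripper": 0.6},
    {"x": 0, "y": 1, "z": 91, "rx": 0, "ry": 0, "rz": 0, "gripper": 0.6},
    {"x": 0, "y": 1, "z": 91, "rx": 0, "ry": 0, "rz": 0, "gripper": 0.6},
    {"x": 0, "y": 1, "z": 91, "rx": 0, "ry": 0, "rz": 0, "gripper": 0.2},
    {"x": 0, "y": 1, "z": 91, "rx": 0, "ry": 0, "rz": 0, "gripper": 0.2},
    {"x": 0, "y": 1, "z": 91, "rx": 0, "ry": 0, "rz": 0, "gripper": 0.2},
    {"x": 0, "y": 1, "z": 91, "rx": 0, "ry": 0, "rz": 0, "gripper": 0.2},
    {"x": 0, "y": 1, "z": 91, "rx": 0, "ry": 0, "rz": 0, "gripper": 0.2},
    {"x": 0, "y": 1, "z": 91, "rx": 0, "ry": 0, "rz": 0, "gripper": 0.2},
  ],
)

```text
time: 10.83
ee_pos: [454.6, 89.9, 9.5]
tool_rot: [[-0.897, -0.442, 0.003], [-0.442, 0.897, -0.001], [-0.002, -0.002, -1.0]]
ft_force: [-0.7, -2.1, 7.0]
opening: 28.6
grip_force: 40.2
```

Call:
apply_moves(
  commands=[
    {"x": 0, "y": 0, "z": -12, "rx": 0, "ry": 0, "rz": 0, "gripper": 0.2},
    {"x": 0, "y": 0, "z": -45, "rx": 0, "ry": 0, "rz": 0, "gripper": 0.2},
    {"x": 0, "y": -22, "z": -75, "rx": 0, "ry": 0, "rz": 0, "gripper": 0.2},
    {"x": 0, "y": -58, "z": -85, "rx": 0, "ry": 0, "rz": 4, "gripper": 0.2},
    {"x": 0, "y": -97, "z": -85, "rx": 0, "ry": 0, "rz": 8, "gripper": 0.2},
    {"x": 0, "y": -136, "z": -85, "rx": 0, "ry": 0, "rz": 12, "gripper": 0.2},
    {"x": 1, "y": -175, "z": -85, "rx": 0, "ry": 0, "rz": 16, "gripper": 0.2},
    {"x": 1, "y": -214, "z": -85, "rx": 0, "ry": 0, "rz": 19, "gripper": 0.2},
    {"x": 1, "y": -253, "z": -85, "rx": 0, "ry": 0, "rz": 19, "gripper": 0.2},
    {"x": 1, "y": -292, "z": -85, "rx": 0, "ry": 0, "rz": 19, "gripper": 0.2},
    {"x": 1, "y": -320, "z": -85, "rx": 0, "ry": 0, "rz": 19, "gripper": 0.2},
    {"x": 1, "y": -332, "z": -85, "rx": 0, "ry": 0, "rz": 19, "gripper": 0.2},
  ],
)

```text
time: 11.83
ee_pos: [600.5, -212.3, 93.5]
tool_rot: [[-0.992, -0.123, 0.002], [-0.123, 0.992, -0.002], [-0.002, -0.002, -1.0]]
ft_force: [-0.3, 0.4, -0.7]
opening: 28.3
grip_force: 39.7
```

Call:
apply_moves(
  commands=[
    {"x": 0, "y": 0, "z": 10, "rx": 0, "ry": 0, "rz": 0, "gripper": 0.2},
    {"x": 0, "y": 0, "z": 40, "rx": 0, "ry": 0, "rz": 0, "gripper": 0.2},
    {"x": 0, "y": 0, "z": 55, "rx": 0, "ry": 0, "rz": 0, "gripper": 0.2},
    {"x": 0, "y": 0, "z": 60, "rx": 0, "ry": 0, "rz": 0, "gripper": 0.2},
    {"x": 0, "y": 0, "z": 60, "rx": 0, "ry": 0, "rz": 0, "gripper": 0.2},
  ],
)

```text
time: 12.25
ee_pos: [596.9, -205.6, 31.1]
tool_rot: [[-0.992, -0.126, -0.005], [-0.126, 0.992, 0.003], [0.004, 0.003, -1.0]]
ft_force: [-0.1, -0.5, -0.3]
opening: 28.8
grip_force: 39.7
```

```bash
python3 look.py w8
```

```text
[ 598.1 -206.4   32.7] close dir 97.3 open 28.6 t 12.3 F [-0.2 -0.6 -0.3] q [-0.51  0.59  1.55  0.    1.01 -2.21]
```

View pics/w8.png

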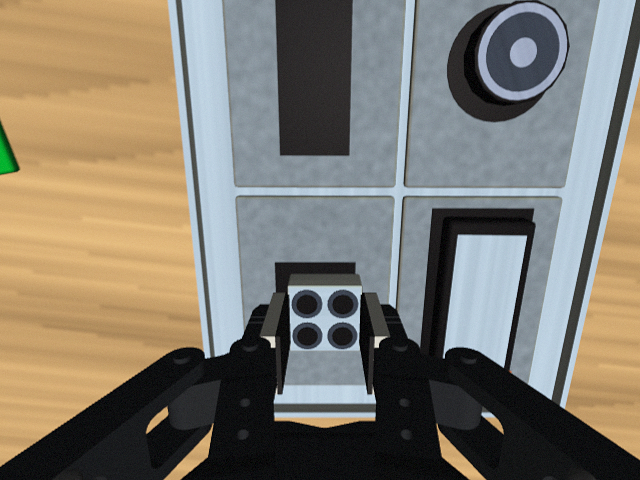

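The camera block is above its silhouette, with the silhouette about 3 mm to the left (centre about 315 against 324). Correct and lower.

Call:
apply_moves(
  commands=[
    {"x": -2, "y": -2.5, "z": 8, "rx": 0, "ry": 0, "rz": 0, "gripper": 0.2},
    {"x": -2, "y": -2.5, "z": 13, "rx": 0, "ry": 0, "rz": 0, "gripper": 0.2},
    {"x": -2, "y": -2.5, "z": 15, "rx": 0, "ry": 0, "rz": 0, "gripper": 0.2},
    {"x": -2, "y": -2.5, "z": 17, "rx": 0, "ry": 0, "rz": 0, "gripper": 0.2},
    {"x": -2, "y": -2.5, "z": 17, "rx": 0, "ry": 0, "rz": 0, "gripper": 0.2},
  ],
)

```text
time: 12.72
ee_pos: [601.1, -210.4, 16.1]
tool_rot: [[-0.992, -0.125, -0.0], [-0.125, 0.992, 0.0], [0.0, 0.0, -1.0]]
ft_force: [-0.2, 0.1, -0.1]
opening: 28.7
grip_force: 39.7
```

Call:
apply_moves(
  commands=[
    {"x": 0, "y": 0, "z": 0.7, "rx": 0, "ry": 0, "rz": 0, "gripper": 0.2},
    {"x": 0, "y": 0, "z": 0.7, "rx": 0, "ry": 0, "rz": 0, "gripper": 0.2},
    {"x": 0, "y": 0, "z": 0.7, "rx": 0, "ry": 0, "rz": 0, "gripper": 0.5},
    {"x": 0, "y": 0, "z": 0.7, "rx": 0, "ry": 0, "rz": 0, "gripper": 0.5},
    {"x": 0, "y": 0, "z": 0.7, "rx": 0, "ry": 0, "rz": 0, "gripper": 0.5},
    {"x": 0, "y": 0, "z": 0, "rx": 0, "ry": 0, "rz": 0, "gripper": 0.5},
    {"x": 0, "y": 0, "z": -25, "rx": 0, "ry": 0, "rz": 0, "gripper": 0.5},
    {"x": 0, "y": 0, "z": -65, "rx": 0, "ry": 0, "rz": 0, "gripper": 0.5},
    {"x": -6, "y": 30, "z": -90, "rx": 0, "ry": 0, "rz": 0, "gripper": 0.5},
    {"x": -14, "y": 66, "z": -90, "rx": 0, "ry": 0, "rz": 6, "gripper": 0.5},
    {"x": -23, "y": 106, "z": -90, "rx": 0, "ry": 0, "rz": 12, "gripper": 0.5},
    {"x": -32, "y": 146, "z": -90, "rx": 0, "ry": 0, "rz": 18, "gripper": 0.5},
  ],
)

```text
time: 13.72
ee_pos: [615.1, -60.7, 107.5]
tool_rot: [[-0.981, 0.194, 0.002], [0.194, 0.981, -0.0], [-0.002, -0.0, -1.0]]
ft_force: [0.8, 1.0, 0.3]
opening: 42.6
grip_force: 0.0
```

Call:
apply_moves(
  commands=[
    {"x": 4, "y": 40, "z": 0, "rx": 0, "ry": 0, "rz": 6, "gripper": 0.5},
    {"x": 8, "y": 80, "z": 0, "rx": 0, "ry": 0, "rz": 12, "gripper": 0.5},
    {"x": 13, "y": 120, "z": 0, "rx": 0, "ry": 0, "rz": 18, "gripper": 0.5},
    {"x": 18, "y": 160, "z": 0, "rx": 0, "ry": 0, "rz": 21, "gripper": 0.5},
    {"x": 22, "y": 200, "z": 0, "rx": 0, "ry": 0, "rz": 21, "gripper": 0.5},
    {"x": 26, "y": 240, "z": 0, "rx": 0, "ry": 0, "rz": 21, "gripper": 0.5},
    {"x": 31, "y": 280, "z": 0, "rx": 0, "ry": 0, "rz": 21, "gripper": 0.5},
    {"x": 34, "y": 302, "z": 0, "rx": 0, "ry": 0, "rz": 21, "gripper": 0.5},
    {"x": 34, "y": 307, "z": 0, "rx": 0, "ry": 0, "rz": 21, "gripper": 0.5},
    {"x": 34, "y": 307, "z": 0, "rx": 0, "ry": 0, "rz": 21, "gripper": 0.5},
    {"x": 34, "y": 307, "z": 0, "rx": 0, "ry": 0, "rz": 21, "gripper": 0.5},
  ],
)

```text
time: 14.63
ee_pos: [638.8, 245.9, 106.1]
tool_rot: [[-0.85, 0.527, -0.0], [0.527, 0.85, -0.001], [-0.0, -0.001, -1.0]]
ft_force: [-0.3, 0.0, 0.2]
opening: 43.0
grip_force: 0.0
```

```bash
python3 look.py w9
```

```text
[638.9 245.1 106.2] close dir 58.1 open 42.5 t 14.6833 F [ 0.7 -0.9 -0.6] q [ 0.2   0.59  1.34 -0.    1.21 -0.81]
```

View pics/w9.png

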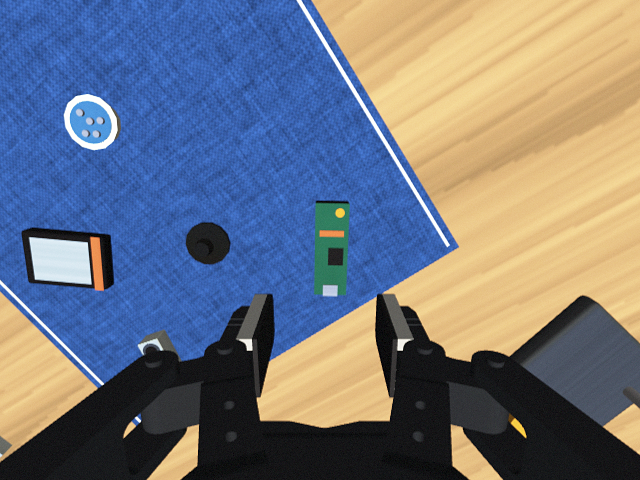

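The module is at (331,249), about 5 mm to tool +y. Descend and grip.

Call:
apply_moves(
  commands=[
    {"x": -2, "y": 4.5, "z": 40, "rx": 0, "ry": 0, "rz": 1, "gripper": 0.5},
    {"x": -2, "y": 4.5, "z": 75, "rx": 0, "ry": 0, "rz": 1, "gripper": 0.5},
    {"x": -2, "y": 4.5, "z": 92, "rx": 0, "ry": 0, "rz": 1, "gripper": 0.5},
    {"x": -2, "y": 4.5, "z": 97, "rx": 0, "ry": 0, "rz": 1, "gripper": 0.5},
    {"x": -2, "y": 4.5, "z": 98, "rx": 0, "ry": 0, "rz": 1, "gripper": 0.5},
    {"x": -2, "y": 4.5, "z": 98, "rx": 0, "ry": 0, "rz": 1, "gripper": 0.1},
    {"x": -2, "y": 4.5, "z": 98, "rx": 0, "ry": 0, "rz": 1, "gripper": 0.1},
    {"x": -2, "y": 4.5, "z": 98, "rx": 0, "ry": 0, "rz": 1, "gripper": 0.1},
    {"x": -2, "y": 4.5, "z": 98, "rx": 0, "ry": 0, "rz": 1, "gripper": 0.1},
    {"x": -2, "y": 4.5, "z": 98, "rx": 0, "ry": 0, "rz": 1, "gripper": 0.1},
    {"x": -2, "y": 4.5, "z": 98, "rx": 0, "ry": 0, "rz": 1, "gripper": 0.1},
  ],
)

```text
time: 15.6
ee_pos: [644.6, 249.1, 10.5]
tool_rot: [[-0.841, 0.542, 0.004], [0.542, 0.841, 0.0], [-0.003, 0.002, -1.0]]
ft_force: [-0.0, -1.0, 7.0]
opening: 19.0
grip_force: 40.5
```

Call:
apply_moves(
  commands=[
    {"x": 0, "y": 0, "z": -10, "rx": 0, "ry": 0, "rz": 0, "gripper": 0.1},
    {"x": 0, "y": 0, "z": -35, "rx": 0, "ry": 0, "rz": 0, "gripper": 0.1},
    {"x": 0, "y": 0, "z": -65, "rx": 0, "ry": 0, "rz": 0, "gripper": 0.1},
    {"x": -5, "y": -18, "z": -85, "rx": 0, "ry": 0, "rz": 0, "gripper": 0.1},
    {"x": -14, "y": -50, "z": -85, "rx": 0, "ry": 0, "rz": -4, "gripper": 0.1},
    {"x": -24, "y": -87, "z": -85, "rx": 0, "ry": 0, "rz": -8, "gripper": 0.1},
    {"x": -34, "y": -124, "z": -85, "rx": 0, "ry": 0, "rz": -12, "gripper": 0.1},
    {"x": -45, "y": -161, "z": -85, "rx": 0, "ry": 0, "rz": -16, "gripper": 0.1},
    {"x": -55, "y": -198, "z": -85, "rx": 0, "ry": 0, "rz": -20, "gripper": 0.1},
    {"x": -65, "y": -235, "z": -85, "rx": 0, "ry": 0, "rz": -24, "gripper": 0.1},
    {"x": -75, "y": -272, "z": -85, "rx": 0, "ry": 0, "rz": -28, "gripper": 0.1},
    {"x": -85, "y": -305, "z": -85, "rx": 0, "ry": 0, "rz": -32, "gripper": 0.1},
  ],
)

```text
time: 16.6
ee_pos: [548.1, -54.8, 94.1]
tool_rot: [[-1.0, 0.011, 0.0], [0.011, 1.0, -0.0], [-0.0, -0.0, -1.0]]
ft_force: [0.8, 0.2, -0.3]
opening: 19.3
grip_force: 39.1
```

Call:
apply_moves(
  commands=[
    {"x": 11, "y": -38, "z": 0, "rx": 0, "ry": 0, "rz": -3, "gripper": 0.1},
    {"x": 22, "y": -77, "z": 0, "rx": 0, "ry": 0, "rz": -6, "gripper": 0.1},
    {"x": 33, "y": -116, "z": 0, "rx": 0, "ry": 0, "rz": -6.5, "gripper": 0.1},
    {"x": 43, "y": -150, "z": 0, "rx": 0, "ry": 0, "rz": -6.5, "gripper": 0.1},
    {"x": 49, "y": -166, "z": 15, "rx": 0, "ry": 0, "rz": -6.5, "gripper": 0.1},
    {"x": 49, "y": -166, "z": 45, "rx": 0, "ry": 0, "rz": -6.5, "gripper": 0.1},
    {"x": 49, "y": -166, "z": 60, "rx": 0, "ry": 0, "rz": -6.5, "gripper": 0.1},
    {"x": 49, "y": -166, "z": 60, "rx": 0, "ry": 0, "rz": -6.5, "gripper": 0.1},
    {"x": 49, "y": -166, "z": 60, "rx": 0, "ry": 0, "rz": -6.5, "gripper": 0.1},
  ],
)

```text
time: 17.35
ee_pos: [497.4, -218.1, 33.3]
tool_rot: [[-0.995, -0.099, -0.001], [-0.099, 0.995, 0.001], [0.001, 0.001, -1.0]]
ft_force: [-0.4, 0.4, 0.2]
opening: 19.4
grip_force: 39.2
```

```bash
python3 look.py w10
```

```text
[ 498.3 -218.5   34.2] close dir 95.7 open 19.1 t 17.4 F [-0.1 -0.1  0.1] q [-0.62  0.46  1.78  0.    0.9  -2.29]
```

View pics/w10.png

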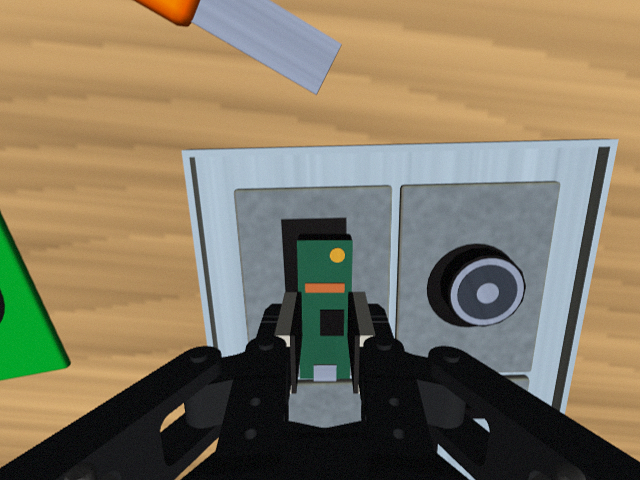

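The module is held in line, with its silhouette about 3 mm to the left (281–346 at row 219). Correct and lower.

Call:
apply_moves(
  commands=[
    {"x": -2, "y": -3, "z": 8, "rx": 0, "ry": 0, "rz": -1.3, "gripper": 0.1},
    {"x": -2, "y": -3, "z": 13, "rx": 0, "ry": 0, "rz": -1.3, "gripper": 0.1},
    {"x": -2, "y": -3, "z": 16, "rx": 0, "ry": 0, "rz": -1.3, "gripper": 0.1},
    {"x": -2, "y": -3, "z": 17.5, "rx": 0, "ry": 0, "rz": -1.3, "gripper": 0.1},
    {"x": -2, "y": -3, "z": 17.5, "rx": 0, "ry": 0, "rz": -1.3, "gripper": 0.1},
  ],
)

```text
time: 17.82
ee_pos: [500.4, -221.2, 16.5]
tool_rot: [[-0.993, -0.122, 0.0], [-0.122, 0.993, -0.0], [-0.0, -0.0, -1.0]]
ft_force: [-1.2, 1.1, 4.4]
opening: 19.1
grip_force: 40.4
```

Contact. Release, rise, and move clear of the top view for a check.

Call:
apply_moves(
  commands=[
    {"x": 0, "y": 0, "z": 0, "rx": 0, "ry": 0, "rz": 0, "gripper": 0.4},
    {"x": 0, "y": 0, "z": 0, "rx": 0, "ry": 0, "rz": 0, "gripper": 0.4},
    {"x": 0, "y": 0, "z": 0, "rx": 0, "ry": 0, "rz": 0, "gripper": 0.4},
    {"x": 0, "y": 0, "z": -3, "rx": 0, "ry": 0, "rz": 0, "gripper": 0.4},
    {"x": 0, "y": 0, "z": -25, "rx": 0, "ry": 0, "rz": 0, "gripper": 0.4},
    {"x": 0, "y": 0, "z": -65, "rx": 0, "ry": 0, "rz": 0, "gripper": 0.4},
    {"x": 0, "y": 0, "z": -105, "rx": 0, "ry": 0, "rz": 0, "gripper": 0.4},
    {"x": 30, "y": 30, "z": -140, "rx": 0, "ry": 0, "rz": 0, "gripper": 0.4},
    {"x": 50, "y": 65, "z": -150, "rx": 0, "ry": 0, "rz": 0, "gripper": 0.4},
    {"x": 70, "y": 100, "z": -150, "rx": 0, "ry": 0, "rz": 0, "gripper": 0.4},
    {"x": 90, "y": 135, "z": -150, "rx": 0, "ry": 0, "rz": 0, "gripper": 0.4},
    {"x": 110, "y": 170, "z": -150, "rx": 0, "ry": 0, "rz": 0, "gripper": 0.4},
  ],
)

```text
time: 18.82
ee_pos: [373.4, -70.7, 166.3]
tool_rot: [[-0.993, -0.121, 0.001], [-0.121, 0.993, -0.001], [-0.001, -0.001, -1.0]]
ft_force: [0.4, 0.1, 0.3]
opening: 33.9
grip_force: 0.0
```

Call:
apply_moves(
  commands=[
    {"x": 10, "y": 35, "z": 0, "rx": 0, "ry": 0, "rz": 0, "gripper": 0.4},
    {"x": 20, "y": 70, "z": 0, "rx": 0, "ry": 0, "rz": 0, "gripper": 0.4},
    {"x": 20, "y": 100, "z": 0, "rx": 0, "ry": 0, "rz": 0, "gripper": 0.4},
    {"x": 20, "y": 130, "z": 0, "rx": 0, "ry": 0, "rz": 0, "gripper": 0.4},
    {"x": 20, "y": 130, "z": 0, "rx": 0, "ry": 0, "rz": 0, "gripper": 0.4},
    {"x": 20, "y": 130, "z": 0, "rx": 0, "ry": 0, "rz": 0, "gripper": 0.4},
  ],
)

```text
time: 19.32
ee_pos: [338.5, 56.1, 166.0]
tool_rot: [[-0.992, -0.126, 0.001], [-0.126, 0.992, -0.0], [-0.001, -0.0, -1.0]]
ft_force: [-0.2, -0.5, -0.3]
opening: 34.0
grip_force: 0.0
```

Run:
```python
import numpy as np,cv2
from workcell import r
d=r.get_image("top"); np.savez("topf.npz",**d)
a=d["color"][:,:,::-1]
b=cv2.resize(a[125:260,290:420],None,fx=4.3,fy=4.3,interpolation=cv2.INTER_CUBIC)
cv2.imwrite("pics/topf.png",b)
```

```text
(no output)
```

View pics/topf.png

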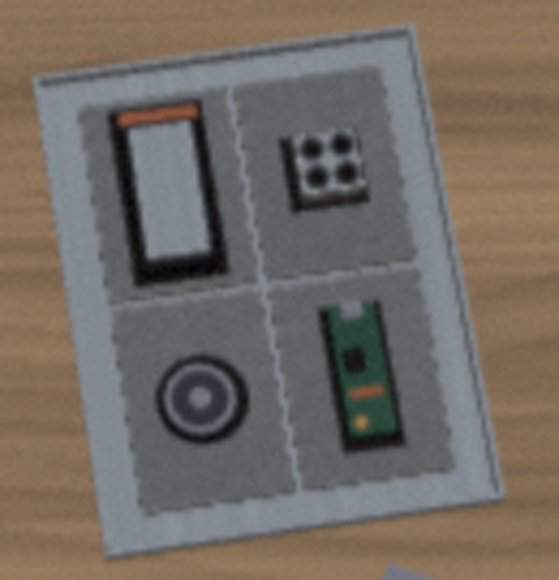

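All four parts lie inside their silhouettes (crop: battery (170,190), camera (330,163), speaker (202,398), module (363,370)), within a few mm and in line. The other phone's parts were not touched.

```bash
python3 -c "
from workcell import r
print(r.close_job())"
```

```text
the job is handed in; nothing more can be done
None
```

I set all four parts down on their own silhouettes in the tray, within a few mm by the last top view, left the short battery and narrow camera block untouched, and handed the job in at about 19 s; no verdict came back.

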